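# Click the sliding shelf stop into the notch beside the granite mortar

### The job

Push the sliding stop along its rail towards the grey granite mortar until it drops into the notch of the catch on that side, and leave it resting there with the robot clear of it. Only push the stop's fence board with the fingers, never pinch it, and neither shift nor lift anything else standing on the shelf.

Things in the scene. Friction and masses are not known exactly. Their poses are not given: they have to be found in the camera images.
- rail: Straight aluminium rail screwed to the top of a teak shelf (shelf top 100 mm above the work surface): 30 wide, 470 long, 10 high, a black end block 30 high at each end. Origin: centre of its underside. Its y axis runs along the rail (robot's left when unturned), x across it away from the robot, z up. Place and yaw vary; fixed during a run.
- stop (a joint): Position of the sliding stop along the rail, m: 0 at the rail's middle, growing along the rail's +y, -0.205 to 0.205. The stop is an aluminium carriage (40 x 40, top 43 mm above the shelf) captive on the rail, it cannot be lifted off. It carries an upright wooden fence board. About 1.5 N of friction.
- push_spot (a point): A good place to push: mid-thickness of the fence board, 70 mm from the rail's centre line on the robot's side, 105 mm above the shelf. The board stands square across the rail, 20 mm beyond the rail's centre line to 120 mm on the robot's side, 16 thick along the rail (faces 8 mm either side of this point), 42 to 124 mm above the shelf.
- stop_mark (a point): Point under the carriage's centre, 12 mm above the shelf; in the notch it coincides with the notch point. A sprung roller climbs the catch's ridges: from 20 mm before the notch centre the push rises to about 7 N, fades to the crest 10 mm before it, then the stop jumps in. Left within 6 mm of the centre it centres itself to 1 mm; over 10 mm past it climbs out over the second ridge.
- notch_left (a point): Centre of the notch of the catch on the rail's +y half, 12 mm above the shelf. The catch is a steel saddle (64 across the rail, 34 along it) on the rail, with two round ridges of 7 mm radius across it, 20.6 mm apart; the notch lies between them. It sits 105 to 160 mm from the rail's middle, fixed in a run; its y axis is the rail's.
- notch_right (a point): The same for the identical catch on the rail's -y half.
- mortar: Grey granite mortar, thick-walled, on a round foot, 104 diameter, 72 high, 0.95 kg, loose; origin at the centre of its underside. It stands on the robot's side of the rail, outside one of the two catches (left or right): that catch's notch is the goal. Its wall is at least 24 mm clear of the fence when the stop is in that notch.
- bowl: Thin-walled terracotta mortar bowl, conical, 108 diameter, 60 high, loose, origin at the centre of its underside. It stands outside the other catch.
- pestle: Pale wooden pestle lying along the rail's direction near the shelf's front edge, 156 long, 30 thick, loose; origin at its underside, mid-length.
- scoop: Green plastic scoop lying near the shelf's front edge, about 145 long (its own x axis), 55 wide, 35 high, loose; origin at its underside.
- spoon_rest: Stainless spoon rest, a shallow tray 85 x 110, 14 high, loose, on the right end of the shelf; origin at the centre of its underside.
- sauce_bottle: Amber bottle, 58 diameter, 190 high, loose, past the rail's +y end; origin at the centre of its underside.
- sugar_jar: Clear greyish jar with a steel cap, 68 diameter, 100 high, loose, past the rail's -y end; origin at the centre of its underside.
There are look-alikes about, which are no part of the job. What is shaped like the mortar but green or yellow is not meant.

How it is judged:
At the end, for the whole second after the job is handed in: The stop rests in the notch of the catch on the granite mortar's side (its mark within 4 mm of the notch centre along the rail, at rest), and nothing else on the shelf has been moved by more than 15 mm (((y of mortar in the frame of rail above 0 m and y of stop_mark in the frame of notch_left between -0.004 and 0.004 m) or (y of mortar in the frame of rail below 0 m and y of stop_mark in the frame of notch_right between -0.004 and 0.004 m)) and velocity of joint stop between -0.01 and 0.01 m/s and distance of each of mortar, bowl, pestle, spoon_rest, scoop, sauce_bottle, sugar_jar from where it was at the start of the episode below 0.015 m); the robot touches nothing.
It fails at once if the stop is pinched: the fingers press on both faces of its fence board at once (contact force between the fingers and stop_c2 above 0.5 N and contact force between the fingers and stop_c3 above 0.5 N).
It fails at once if something else standing on the shelf is shifted, lifted or knocked over (distance of any of mortar, bowl, pestle, spoon_rest, scoop, sauce_bottle, sugar_jar from where it was at the start of the episode above 0.015 m).
It also fails if it takes over 42 s, if anything falls off the work surface, if the arm or the gripper's body presses on something with over 40 N, if the wrist force passes 120 N, or if a joint passes its speed limit or range.

### The arm

A 6-joint arm with a two-finger parallel gripper is mounted at the origin on the work surface. World frame = base frame: x ahead of the robot, y to its left, z up, the work surface at z = 0. Lengths are in m, angles in rad, forces in N, time in s.
With the tool pointing down it reaches from about 0.35 to 0.85 m from the base axis. Payload 8.1 kg.
Tool frame: the origin (TCP) lies between the finger pads; the fingertips stand 14 mm ahead of it and the grasp point (between the pads) lies 5 mm behind it (robot.tip_reach is the z of the fingertips in the tool frame, in m); z points along the fingers, y is the line along which they close (so a half turn about z gives the same grasp; the last joint's range is limited). The gripper opens to 93 mm and grips with 3 to 60 N. Pads are 15 mm wide; open, the fingers measure 128 mm over their backs; the gripper's body (75 mm by 188 mm) begins 65 mm behind the grasp point.
Start: joints at [1.261, 0.13, 1.488, -0, 1.523, -0.085], TCP at [0.134, 0.585, 0.233] pointing down, gripper open.
Joint ranges: [-2.96, 2.96], [-0.89, 2.26], [0.02, 2.5], [-1.34, 4.48], [0, 2.73], [-2.66, 2.66]. Speed limits (rad/s): [2.39, 2.39, 2.79, 3.14, 3.14, 3.14].

### API

Orientations are given as a rotation vector (axis times angle).
In Python, from plant import robot gives the robot as it stands. The module is installed in compiled form; this text tells all that it offers.
- The arm moves only by the shell command python3 -m handwheel 'ROWS' [FORCE]. ROWS is JSON, a list of rows, each a list of 7 numbers: the closure, from -1 (fully open) to 1 (shut), then the shift along the tool's x, y, z each as a share of 100 cm, from -1 to 1, then the turn, a rotation vector about the tool's x, y, z each as a share of 180 degrees, from -1 to 1. In form: [[grip, tx, ty, tz, rx, ry, rz], ...]. A call has 1 to 20 rows; each row is the pose to reach, as a shift and turn from the pose commanded when the call began, along the tool's axes at that moment, turning the shorter way round; what a row does not reach only later rows make up. A row lasts 1/8 s, in which the tool goes at most 62.5 mm and 10.7 degrees, less where a joint would pass 70% of its speed; a pose out of reach is approached as far as the arm can. A call with a number of a shift or a turn outside -1 to 1 is refused whole. A call with a gripper value outside its range is refused whole. The fingers move at their own pace and stop on an object; FORCE is the grip in N (left out, the last holds). Time passes only in rows, so rows that repeat a pose let the fingers close. It gives the time, the measured TCP pose, the force, the opening and the grip force at its end, in the units of the state.
- robot.read_state(): the state, without advancing time (a new reading comes with each control period).
- robot.read_camera(name): name is "scene" or "side" or "wrist"; returns a dict with "frame" (480x640x3 uint8, red, green, blue), "fx", "fy", "cx", "cy" (pixels), "k1" (the pictures are not rectified: a ray, as slopes to the right and down, at radius r is drawn at 1 + k1 r^2 times it, then the intrinsics apply), "rvec" (rotation vector, rad) and "tvec" (3), from world to camera coordinates, as OpenCV has them; the wrist camera has in their place "T_tool_cam" (4x4, takes a point from camera to tool coordinates, whose origin is the TCP and whose axes are the flange's). Camera axes: x right, y down, z forward; pixel columns grow to the right and rows downward; lengths in m; the calibration is good to about 2 mm. A picture is of the moment at which its call begins: read the wrist's pose just before it. There is no depth.
- robot.close_job(): hands the job in; it is judged then, once.
Trained networks look in a picture, given as the dict that the camera call returned (one of the last four; its "shot" number tells which), for a name from the list of things; names that differ only in an ending like _2 or _b are one class to them, and where a whole thing is asked for, a point or a joint stands for the part that bears it (a point fixed in the world has none). Each returns a list of dicts, best first, with "conf" (0 to 1); they miss things now and then, are a little off and sometimes report something else, mostly with a low value. They report only what shows in the picture. A call takes as long as a camera call. They do not tell look-alikes from the thing itself.
- robot.regions_of(picture, name): "mask" (480x640 bool, what is visible of it) and "rect" ([left, top, right, bottom] in pixels, round what is visible of it).
The state is a dict: "t": time; "q": joint angles; "dq": joint speeds; "joint_torque": joint torques, N m; "tool_pos": TCP position; "orientation": TCP orientation; "force": force on the tool from outside, world axes, zero at the start; "wrist_torque": the same for the moment, N m; "opening": finger opening in m; "gripper_force": force on a finger pad.
Only numpy, scipy, OpenCV 4.12 (cv2) and the standard library are available. Lean on these libraries where they do the work, as an engineer would, in place of code of your own. Each camera call takes 0.05 s, during which the arm holds its last target. There are 200 camera calls.

## Working session

There is one attempt and no reset: what is moved stays moved. The work goes in short steps, Python scripts to look and compute and a shell command to move; the robot and the scene stay as the last step left them, time stands still between calls to the robot, and variables do not carry over. Pictures are saved under pics/ and viewed, at most 10 in all, crops included, and the job is handed in when it is done.

```bash
mkdir -p pics; cat > h.py <<'E'
import numpy as np, cv2, pickle
from scipy.spatial.transform import Rotation as R
def und(P,px):
    u=(np.array(px,float)-[P['cx'],P['cy']])/[P['fx'],P['fy']]
    rd=np.linalg.norm(u); r=rd
    for _ in range(30): r=rd/(1+P['k1']*r*r)
    return u*(r/rd if rd>0 else 1)
def cam(P,st=None):
    if 'rvec' in P:
        Rm=R.from_rotvec(np.ravel(P['rvec'])).as_matrix(); return Rm.T,-Rm.T@np.ravel(P['tvec'])
    Rt=R.from_rotvec(st['orientation']).as_matrix(); T=P['T_tool_cam']
    return Rt@T[:3,:3], Rt@T[:3,3]+np.array(st['tool_pos'])
def ray(P,px,st=None):
    A,o=cam(P,st); u=und(P,px); d=A@np.array([u[0],u[1],1]); return o,d/np.linalg.norm(d)
def atz(P,px,z,st=None):
    o,d=ray(P,px,st); return o+d*(z-o[2])/d[2]
def proj(P,X,st=None):
    A,o=cam(P,st); c=A.T@(np.array(X)-o); u=c[:2]/c[2]; u=u*(1+P['k1']*(u@u)); return u*[P['fx'],P['fy']]+[P['cx'],P['cy']]
E
python3 - <<'E'
from plant import robot
from h import *
print(robot.read_state())
for n in('scene','side'):
    p=robot.read_camera(n); cv2.imwrite(f'pics/{n}0.png',p['frame'][:,:,::-1]); pickle.dump(p,open(n+'0.pkl','wb'))
    print(n,cam(p)[1],p['k1'],p['fx'])
    for o in('rail','stop','notch_left','mortar','bowl'):
        for r in robot.regions_of(p,o): print(o,round(r['conf'],2),r['rect'],r['mask'].sum())
E
```

```text
{'t': 0.0, 'q': array([ 1.26058048e+00,  1.31154895e-01,  1.48927341e+00,  1.24069348e-05,
        1.52300795e+00, -8.54161964e-02]), 'dq': array([-0.00063569,  0.00014222, -0.00011431, -0.00046212, -0.00019241,
       -0.00037247]), 'joint_torque': array([ 4.46831864e-04, -5.59828949e+01, -4.91762209e+01,  7.66908936e-02,
        3.51572118e-02, -3.31378010e-05]), 'tool_pos': array([0.13356261, 0.58438516, 0.2315944 ]), 'orientation': array([-3.52330212e-01, -3.12139505e+00,  2.83528679e-03]), 'force': array([-0.09973139,  0.31151395, -0.019933  ]), 'wrist_torque': array([ 0.06206976, -0.05382455,  0.05189669]), 'gripper_force': 0.0, 'opening': 0.09277344983193771}
scene [1.01431088 0.10334001 1.11310114] -0.01709490436444168 458.76296526887506
rail 0.58 [244.5, 249.7, 433.1, 363.0] 3388
rail 0.56 [325.0, 247.2, 366.2, 319.1] 1068
notch_left 0.92 [373.7, 322.0, 400.9, 355.6] 446
notch_left 0.19 [328.5, 246.6, 369.4, 318.6] 1129
mortar 0.83 [273.7, 157.1, 307.0, 198.3] 1116
mortar 0.74 [242.2, 208.9, 286.0, 253.5] 1514
mortar 0.74 [121.4, 217.0, 162.5, 260.9] 1233
bowl 0.73 [426.5, 299.8, 477.3, 341.2] 1743
side [0.43396166 1.0241597  0.78662571] 0.02604490199532971 541.2855634161884
rail 0.95 [226.3, 199.4, 314.8, 322.9] 3333
rail 0.47 [276.7, 156.8, 300.4, 195.2] 806
stop 0.97 [251.4, 210.5, 313.7, 257.2] 2385
notch_left 0.83 [228.4, 280.9, 259.0, 297.0] 302
notch_left 0.75 [186.7, 265.2, 232.4, 369.2] 2963
mortar 0.95 [298.4, 180.1, 337.9, 217.3] 1223
mortar 0.78 [392.2, 211.3, 430.1, 245.0] 1144
mortar 0.44 [304.2, 164.6, 315.4, 174.4] 79
bowl 0.87 [238.1, 287.8, 298.5, 342.4] 2246
```

View pics/scene0.png

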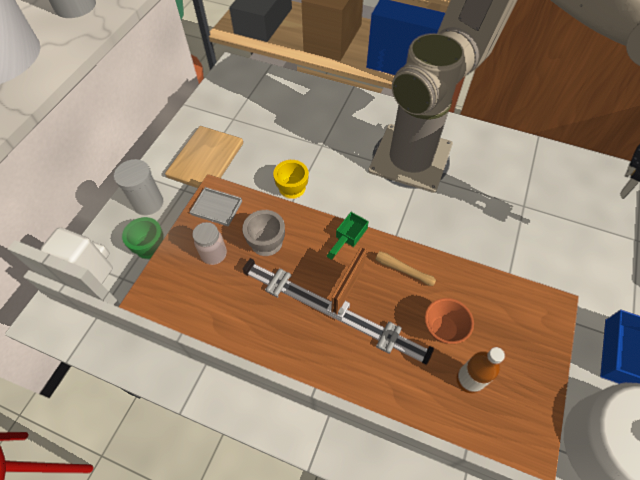

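View pics/side0.png

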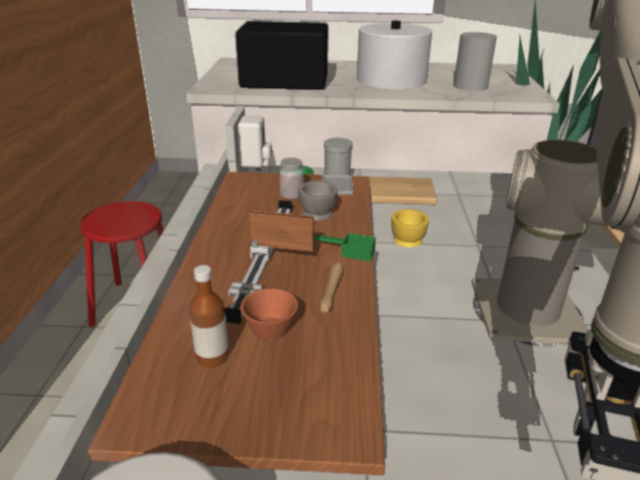

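The scene picture shows the grey granite mortar at (264,232), on the robot's right (-y) side of the rail. The green look-alike is at (143,237) and the yellow one at (291,177); both stand off the shelf. So the goal is the right catch, at about (278,282). The fence board is at (348,278), the scoop at (348,235), the pestle at (405,268) and the bowl at (449,320). I'll confirm this with one enlarged crop and measure.

```bash
python3 - <<'E'
from h import *
p=pickle.load(open('scene0.pkl','rb')); f=p['frame'][:,:,::-1]
c=f[195:375,225:445]; c=cv2.resize(c,None,fx=3.6,fy=3.3,interpolation=cv2.INTER_CUBIC)
for i in range(0,220,20): cv2.putText(c,str(225+i),(int(i*3.6),10),0,.35,(255,255,255),1)
for i in range(0,180,20): cv2.putText(c,str(195+i),(0,int(i*3.3)+4),0,.35,(255,255,255),1)
cv2.imwrite('pics/c1.png',c)
for z,px in((.13,(249,266)),(.13,(428,353)),(.117,(278,281)),(.117,(389,335)),(.1,(264,248))): print(px,atz(p,px,z))
E
```

```text
(249, 266) [ 0.59491423 -0.25570555  0.13      ]
(428, 353) [0.64367478 0.20400011 0.13      ]
(278, 281) [ 0.60024656 -0.17717514  0.117     ]
(389, 335) [0.63092993 0.11239594 0.117     ]
(264, 248) [ 0.52109569 -0.25419936  0.1       ]
```

View pics/c1.png

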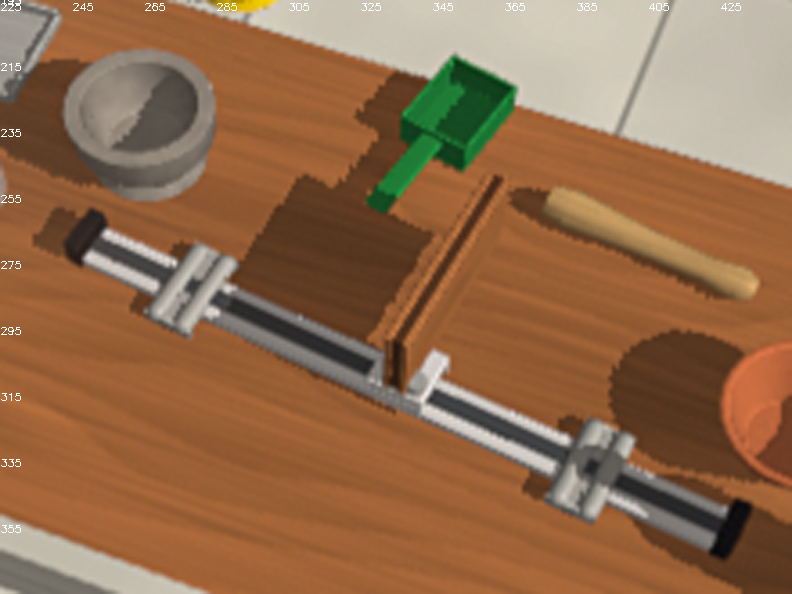

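The crop confirms the plain grey stone mortar at (264,232), beyond the right catch, whose ridges centre at about (279,282). The board's top edge runs (363,249)–(336,299). Computing the rail frame and the moves.

```bash
python3 - <<'E'
from h import *
p=pickle.load(open('scene0.pkl','rb')); s=pickle.load(open('side0.pkl','rb'))
c2=lambda x,y:(225+x/3.6,195+y/3.3)
a=atz(p,c2(90,231),.13);b=atz(p,c2(735,520),.13)
e=(b-a)/np.linalg.norm(b-a);c=(a+b)/2; n=np.array([e[1],-e[0],0]);print('len',np.linalg.norm(b-a),'c',c,'yaw',np.degrees(np.arctan2(-e[0],e[1])))
for nm,xy,z in(('boardnear',(498,180),.224),('boardfar',(398,343),.224),('notchR',(194,289),.118),('notchL',(595,470),.118),('mortar top c',(140,107),.172)):
    w=atz(p,c2(*xy),z);d=w-c;print(nm,w,'along',d@e,'across',d@n)
# side cam board top edge
for px in((250,212),(313,217)):
    w=atz(s,px,.224);d=w-c;print('side board',w,d@e,d@n)
for px in((285,205),(234,314)):
    w=atz(s,px,.13);d=w-c;print('side ends',w,d@e,d@n)
print(R.from_rotvec([-.35233,-3.121395,.0028]).as_matrix().round(3))
E
```

```text
len 0.4635323388314577 c [ 0.61667773 -0.02427173  0.13      ] yaw -6.225635338038679
boardnear [ 0.50283444 -0.00204058  0.224     ] along 0.009754401011559747 across -0.1155827428555042
boardfar [ 0.63807575 -0.0170023   0.224     ] along 0.009547044614771991 across 0.020483507253627915
notchR [ 0.60370301 -0.17315806  0.118     ] along -0.1494153117442882 across 0.0032476515556010724
notchL [0.6356929  0.11678107 0.118     ] along 0.14228302973860643 across 0.003606679844165
mortar top c [ 0.50365274 -0.25405686  0.172     ] along -0.24068688536329766 across -0.08743957644948243
side board [ 0.6392317  -0.01620098  0.224     ] 0.01046899902085358 0.02154574020274707
side board [ 0.49974419 -0.00385582  0.224     ] 0.007614742180625211 -0.11845790939080642
side ends [ 0.58853606 -0.23569557  0.13      ] -0.2132287782956932 -0.005048018719637708
side ends [0.63526967 0.22054462 0.13      ] 0.24538874225952548 -0.008066603616619338
[[-0.975  0.223 -0.001]
 [ 0.223  0.975 -0.002]
 [ 0.    -0.002 -1.   ]]
```

```bash
python3 -m handwheel '[[1,0,0,-0.06,0,0,0],[1,0,0,-0.12,0,0,0],[1,-0.04,-0.03,-0.17,0,0,0],[1,-0.085,-0.07,-0.17,0,0,-0.01],[1,-0.13,-0.105,-0.17,0,0,-0.037],[1,-0.175,-0.14,-0.17,0,0,-0.037],[1,-0.22,-0.177,-0.17,0,0,-0.037],[1,-0.265,-0.213,-0.17,0,0,-0.037],[1,-0.31,-0.25,-0.17,0,0,-0.037],[1,-0.355,-0.285,-0.17,0,0,-0.037],[1,-0.4,-0.32,-0.17,0,0,-0.037],[1,-0.445,-0.357,-0.17,0,0,-0.037],[1,-0.49,-0.393,-0.17,0,0,-0.037],[1,-0.529,-0.425,-0.17,0,0,-0.037],[1,-0.529,-0.425,-0.17,0,0,-0.037],[1,-0.529,-0.425,-0.17,0,0,-0.037],[1,-0.529,-0.425,-0.17,0,0,-0.037]]' && python3 - <<'E'
from plant import robot
from h import *
st=robot.read_state();p=robot.read_camera('wrist');pickle.dump((p,st),open('w1.pkl','wb'));cv2.imwrite('pics/w1.png',p['frame'][:,:,::-1])
print(st['t'],st['tool_pos'],R.from_rotvec(st['orientation']).as_matrix().round(3))
print(p['T_tool_cam'].round(3))
for X in((.5547,.0529,.212),(.5481,-.0073,.224),(.604,-.173,.118)): print(proj(p,X,st))
E
```

```text
t: 2.72
tool_pos: [0.5543, 0.0537, 0.4032]
orientation: [0.168, 3.136, 0.0]
force: [0.3, 0.6, 0.5]
opening: 0.0006
gripper_force: 0.0
2.725 [0.55428847 0.05371312 0.40315398] [[-0.994  0.107  0.001]
 [ 0.107  0.994  0.   ]
 [-0.001  0.    -1.   ]]
[[ 0.    -0.955 -0.297  0.083]
 [ 1.    -0.     0.001  0.   ]
 [-0.001 -0.297  0.955 -0.152]
 [ 0.     0.     0.     1.   ]]
[319.87018559 220.92635812]
[256.4637846  223.78026289]
[150.90716699 258.62419999]
```

View pics/w1.png

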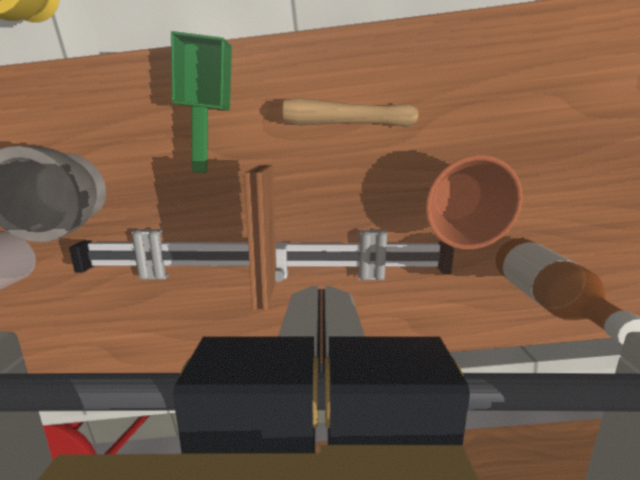

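The wrist view agrees with the estimate. The board's top edge is at column ~255 (predicted 256.5) and the right catch's ridges are at columns 143 and 157, so the notch is at ~150 (predicted 151). Going down on the board's +y side, then a gentle push.

```bash
python3 -m handwheel '[[1,0,0,0.05,0,0,0],[1,0,0,0.1,0,0,0],[1,0,0,0.15,0,0,0],[1,0,0,0.18,0,0,0],[1,0,0,0.193,0,0,0],[1,0,0,0.193,0,0,0],[1,0,-0.01,0.193,0,0,0],[1,0,-0.02,0.193,0,0,0],[1,0,-0.027,0.193,0,0,0],[1,0,-0.032,0.193,0,0,0],[1,0,-0.035,0.193,0,0,0],[1,0,-0.038,0.193,0,0,0],[1,0,-0.041,0.193,0,0,0],[1,0,-0.044,0.193,0,0,0],[1,0,-0.047,0.193,0,0,0],[1,0,-0.05,0.193,0,0,0]]' && python3 - <<'E'
from plant import robot
from h import *
st=robot.read_state();p=robot.read_camera('wrist');pickle.dump((p,st),open('w2.pkl','wb'));cv2.imwrite('pics/w2.png',p['frame'][:,:,::-1])
E
```

```text
t: 4.78
tool_pos: [0.5492, 0.0029, 0.2096]
orientation: [-0.17, -3.137, -0.0]
force: [-0.5, 1.6, -0.1]
opening: 0.0
gripper_force: 0.8
```

View pics/w2.png

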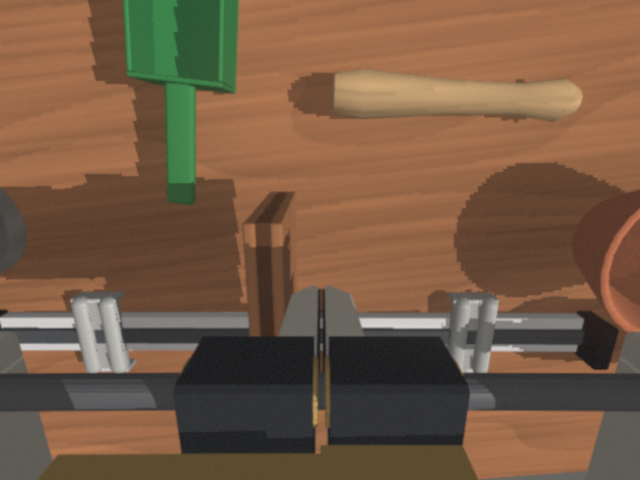

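The fingers' left back (column ~282) is against the board at about 1.6 N, with nothing on the other face and the mortar well clear at column 0–20. Pushing up to just short of the catch.

```bash
python3 -m handwheel '[[1,0,-0.005,0,0,0,0],[1,0,-0.012,0,0,0,0],[1,0,-0.02,0,0,0,0],[1,0,-0.028,0,0,0,0],[1,0,-0.036,0,0,0,0],[1,0,-0.044,0,0,0,0],[1,0,-0.052,0,0,0,0],[1,0,-0.06,0,0,0,0],[1,0,-0.068,0,0,0,0],[1,0,-0.076,0,0,0,0],[1,0,-0.084,0,0,0,0],[1,0,-0.091,0,0,0,0],[1,0,-0.097,0,0,0,0],[1,0,-0.102,0,0,0,0],[1,0,-0.106,0,0,0,0],[1,0,-0.11,0,0,0,0],[1,0,-0.11,0,0,0,0]]' && python3 - <<'E'
from plant import robot
from h import *
p2,s2=pickle.load(open('w2.pkl','rb'))
c=np.array([.6167,-.0243,0]);e=np.array([.108,.994,0])
st=robot.read_state();p=robot.read_camera('wrist');pickle.dump((p,st),open('w3.pkl','wb'));cv2.imwrite('pics/w3.png',p['frame'][:,:,::-1])
print('w2 board',(atz(p2,(265.5,232),.224,s2)-c)@e,'w2 tcp',(s2['tool_pos']-c)@e,'notch',[(atz(p2,(99,x),.119,s2)-c)@e for x in (310,335)])
print('tcp',(st['tool_pos']-c)@e)
E
```

```text
t: 6.95
tool_pos: [0.5375, -0.1069, 0.2098]
orientation: [0.171, 3.136, -0.001]
force: [0.7, 0.0, 0.1]
opening: 0.0006
gripper_force: 0.0
w2 board -0.0023674418893926516 w2 tcp 0.01973814572596862 notch [np.float64(-0.14710345989773277), np.float64(-0.1509777094751203)]
tcp -0.09064299439399454
```

View pics/w3.png

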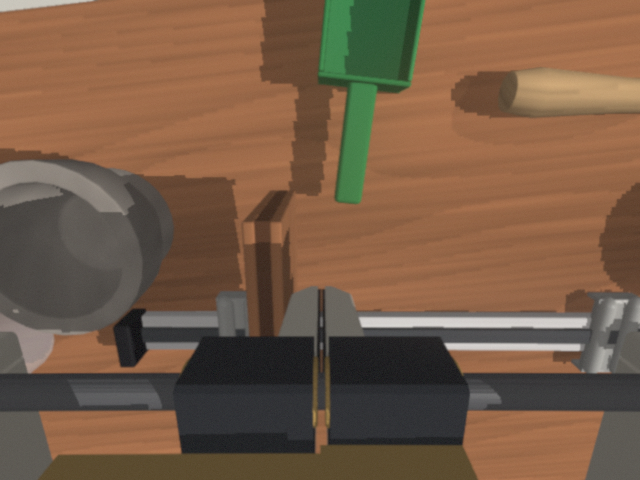

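The board is still just ahead of the fingers (columns 246–292), with the catch's outer ridge at column ~232. The scoop and mortar are untouched. About 35 mm to go, in small steps from here.

```bash
python3 -m handwheel '[[1,0,-0.004,0,0,0,0],[1,0,-0.008,0,0,0,0],[1,0,-0.012,0,0,0,0],[1,0,-0.015,0,0,0,0],[1,0,-0.017,0,0,0,0],[1,0,-0.019,0,0,0,0],[1,0,-0.019,0,0,0,0]]'
```

```text
t: 7.88
tool_pos: [0.5351, -0.1255, 0.2095]
orientation: [-0.171, -3.136, 0.0]
force: [0.8, 0.4, -0.1]
opening: 0.0004
gripper_force: 0.0
```

```bash
python3 -m handwheel '[[1,0,-0.001,0,0,0,0],[1,0,-0.002,0,0,0,0],[1,0,-0.002,0,0,0,0]]'
```

```text
t: 8.25
tool_pos: [0.5349, -0.1271, 0.2095]
orientation: [-0.17, -3.136, -0.0]
force: [-0.3, 1.3, 0.1]
opening: 0.0005
gripper_force: 1.0
```

```bash
python3 -m handwheel '[[1,0,-0.001,0,0,0,0],[1,0,-0.002,0,0,0,0],[1,0,-0.002,0,0,0,0]]'
```

```text
t: 8.62
tool_pos: [0.5348, -0.1282, 0.2095]
orientation: [-0.169, -3.137, -0.003]
force: [-0.8, 6.6, 1.0]
opening: 0.0004
gripper_force: 3.4
```

```bash
python3 -m handwheel '[[1,0,-0.001,0,0,0,0],[1,0,-0.002,0,0,0,0],[1,0,-0.002,0,0,0,0]]'
```

```text
t: 9.0
tool_pos: [0.5345, -0.1305, 0.2095]
orientation: [-0.17, -3.137, -0.002]
force: [-0.6, 5.1, 0.7]
opening: 0.0007
gripper_force: 2.7
```

```bash
python3 -m handwheel '[[1,0,-0.001,0,0,0,0],[1,0,-0.002,0,0,0,0],[1,0,-0.002,0,0,0,0]]'
```

```text
t: 9.38
tool_pos: [0.5343, -0.1331, 0.2095]
orientation: [-0.17, -3.137, -0.0]
force: [-1.6, 4.4, 0.7]
opening: 0.0004
gripper_force: 2.0
```

```bash
python3 -m handwheel '[[1,0,-0.001,0,0,0,0],[1,0,-0.002,0,0,0,0],[1,0,-0.002,0,0,0,0]]'
```

```text
t: 9.75
tool_pos: [0.5341, -0.1356, 0.2095]
orientation: [-0.171, -3.137, 0.001]
force: [-1.1, 2.3, -1.1]
opening: 0.0004
gripper_force: 0.8
```

```bash
python3 -m handwheel '[[1,0,-0.001,0,0,0,0],[1,0,-0.002,0,0,0,0],[1,0,-0.002,0,0,0,0]]'
```

```text
t: 10.12
tool_pos: [0.5341, -0.1376, 0.2097]
orientation: [0.171, 3.136, -0.001]
force: [-0.9, 0.1, 0.2]
opening: 0.0005
gripper_force: 0.3
```

The force rose to 6.6 N, faded and dropped to zero, so the stop has probably jumped in. Backing off and lifting straight up, then checking.

```bash
python3 -m handwheel '[[1,0,0.01,0,0,0,0],[1,0,0.03,0,0,0,0],[1,0,0.04,0,0,0,0],[1,0,0.04,-0.04,0,0,0],[1,0,0.04,-0.09,0,0,0],[1,0,0.04,-0.14,0,0,0],[1,0,0.04,-0.14,0,0,0],[1,0,0.04,-0.14,0,0,0]]' && python3 - <<'E'
from plant import robot
from h import *
c=np.array([.6167,-.0243,0]);e=np.array([.108,.994,0])
st=robot.read_state();p=robot.read_camera('wrist');q=robot.read_camera('scene')
pickle.dump((p,st,q),open('w4.pkl','wb'))
cw=p['frame'][:,:,::-1][120:330,100:360];a=cv2.resize(cw,None,fx=2,fy=2,interpolation=cv2.INTER_CUBIC)
cs=q['frame'][:,:,::-1][195:335,225:365];b=cv2.resize(cs,(420,420),interpolation=cv2.INTER_CUBIC)
im=np.zeros((420,790,3),np.uint8);im=cv2.resize(np.hstack([a,b]),(790,353));cv2.imwrite('pics/c4.png',im)
n=np.array([.994,-.108,0])
X=lambda al,z,ac=-.0:c+al*e+ac*n+[0,0,z]
print('pred notch',proj(p,X(-.149,.117),st),'board top ends at notch',proj(p,X(-.149,.224,-.12),st),proj(p,X(-.149,.224,.02),st),'scene',proj(q,X(-.149,.224,-.12)),proj(q,X(-.149,.224,.02)))
E
```

```text
t: 11.12
tool_pos: [0.5384, -0.0968, 0.3492]
orientation: [-0.169, -3.137, 0.0]
force: [-0.5, 0.3, -0.2]
opening: 0.0006
gripper_force: 0.0
pred notch [261.49675643 271.26734619] board top ends at notch [231.79124149 177.52039473] [243.41498605 337.19263963] scene [302.34373275 220.44638463] [271.15441495 267.5458094 ]
```

View pics/c4.png

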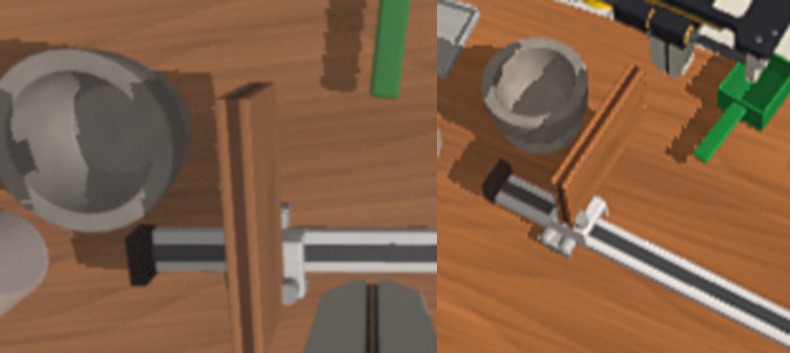

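```bash
python3 - <<'E'
from h import *
c=np.array([.6167,-.0243,0]);e=np.array([.108,.994,0])
p,s,q=pickle.load(open('w4.pkl','rb'))
for px in((303.9,221.6),(273.8,266.4)): print('scene',(atz(q,px,.224)-c)@e)
for px in((239,176),): print('wrist',(atz(p,px,.224,s)-c)@e)
cw=p['frame'][:,:,::-1][160:320,200:360];b=q['frame'][:,:,::-1][205:305,245:325]
im=np.hstack([cv2.resize(cw,(440,440),interpolation=2),cv2.resize(b,(352,440),interpolation=2)])
for i in range(0,160,20): cv2.putText(im,str(200+i),(int(i*2.75),10),0,.35,(255,255,255),1)
for i in range(0,80,20): cv2.putText(im,str(245+i),(440+int(i*4.4),10),0,.35,(255,255,255),1)
cv2.imwrite('pics/c5.png',im)
E
```

```text
scene -0.14419199367138183
scene -0.1452982993441245
wrist -0.1433407081595331
```

View pics/c5.png

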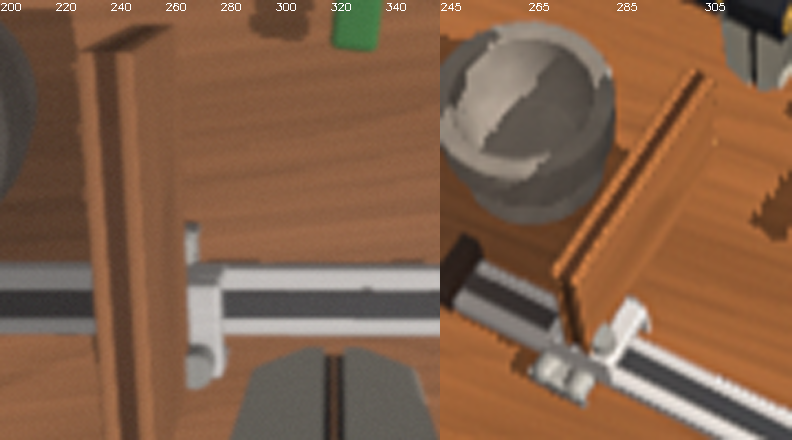

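The vision and force cues disagree slightly: the board is at about -0.144 and the notch at about -0.149. I'll look from directly above the board's plane to see it against both ridges.

```bash
python3 -m handwheel '[[1,0,-0.03,0,0,0,0],[1,0.02,-0.067,-0.03,0,0,0],[1,0.04,-0.067,-0.05,0,0,0],[1,0.04,-0.067,-0.05,0,0,0],[1,0.04,-0.067,-0.05,0,0,0]]' && python3 - <<'E'
from plant import robot
from h import *
c=np.array([.6167,-.0243,0]);e=np.array([.108,.994,0]);n=np.array([.994,-.108,0])
st=robot.read_state();p=robot.read_camera('wrist');pickle.dump((p,st),open('w5.pkl','wb'))
X=lambda al,ac,z:c+al*e+ac*n+[0,0,z]
print('tcp',(st['tool_pos']-c)@e, proj(p,X(-.149,-.032,.117),st),proj(p,X(-.149,.032,.117),st))
x0,y0=240,150
im=cv2.resize(p['frame'][:,:,::-1][y0:y0+150,x0:x0+180],(720,600),interpolation=2)
for i in range(0,180,20): cv2.putText(im,str(x0+i),(i*4,10),0,.35,(255,255,255),1)
for i in range(0,150,20): cv2.putText(im,str(y0+i),(0,i*4+4),0,.35,(255,255,255),1)
cv2.imwrite('pics/c6.png',im)
E
```

```text
t: 11.85
tool_pos: [0.4914, -0.1593, 0.3978]
orientation: [-0.17, -3.135, -0.001]
force: [0.4, 0.6, 1.0]
opening: 0.0003
gripper_force: 0.0
tcp -0.14771373823127187 [319.57263981 263.41916621] [319.61695027 308.09672308]
```

View pics/c6.png

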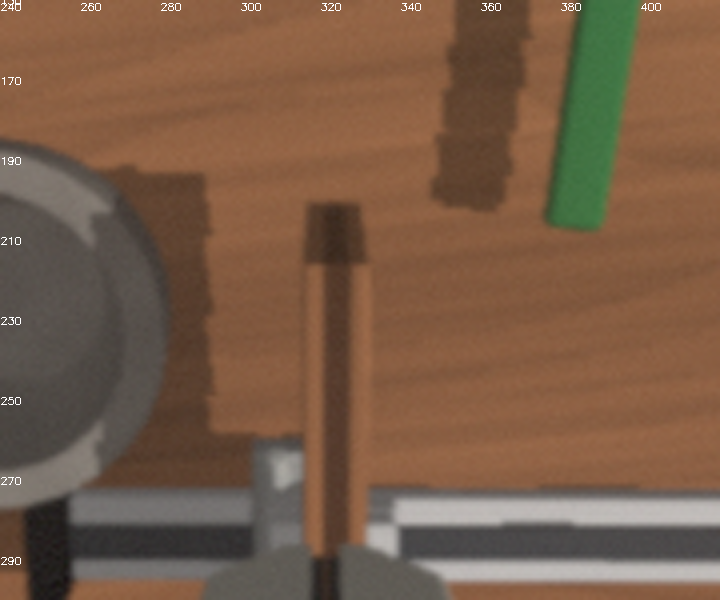

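From above, the saddle spans columns 303–330 (centre ≈317) while the board is at column 324. So the stop is about 8 mm short, balanced on the first crest, and needs a few more mm. Going back behind it.

```bash
python3 -m handwheel '[[1,-0.02,0.04,0.02,0,0,0],[1,-0.04,0.067,0.05,0,0,0],[1,-0.04,0.067,0.05,0,0,0],[1,-0.04,0.067,0.1,0,0,0],[1,-0.04,0.067,0.15,0,0,0],[1,-0.04,0.067,0.188,0,0,0],[1,-0.04,0.067,0.188,0,0,0],[1,-0.04,0.05,0.188,0,0,0],[1,-0.04,0.038,0.188,0,0,0],[1,-0.04,0.032,0.188,0,0,0],[1,-0.04,0.028,0.188,0,0,0],[1,-0.04,0.026,0.188,0,0,0],[1,-0.04,0.026,0.188,0,0,0]]'
```

```text
t: 13.52
tool_pos: [0.5339, -0.1381, 0.2117]
orientation: [-0.17, -3.137, -0.0]
force: [-0.1, -0.7, -0.3]
opening: 0.0006
gripper_force: 0.0
```

```bash
python3 -m handwheel '[[1,0,-0.001,0,0,0,0],[1,0,-0.002,0,0,0,0],[1,0,-0.002,0,0,0,0]]'
```

```text
t: 13.9
tool_pos: [0.5336, -0.1402, 0.2115]
orientation: [-0.17, -3.137, 0.0]
force: [-0.1, -0.3, 0.2]
opening: 0.0001
gripper_force: 0.0
```

```bash
python3 -m handwheel '[[1,0,-0.001,0,0,0,0],[1,0,-0.002,0,0,0,0],[1,0,-0.002,0,0,0,0]]'
```

```text
t: 14.28
tool_pos: [0.5334, -0.1423, 0.2116]
orientation: [-0.171, -3.137, 0.0]
force: [-0.0, 0.2, 0.3]
opening: 0.0006
gripper_force: 0.0
```

```bash
python3 - <<'E'
from plant import robot
from h import *
st=robot.read_state();p=robot.read_camera('wrist');pickle.dump((p,st),open('w6.pkl','wb'))
for f in('w2.pkl','w3.pkl'):
    r=pickle.load(open(f,'rb'))[0]['frame'].astype(int)
    t=r[222:250,240:300].astype(np.uint8)
    m=cv2.matchTemplate(p['frame'][200:275,180:340].copy(),t,cv2.TM_CCOEFF_NORMED);_,v,_,l=cv2.minMaxLoc(m);print(f,v,l[0]+180-240,l[1]+200-222)
r=p['frame'].astype(int)
print([tuple(r[236,x]) [0] for x in range(215,300,2)])
r=pickle.load(open('w3.pkl','rb'))[0]['frame'].astype(int);print([r[236,x][0] for x in range(215,300,2)])
E
```

```text
w2.pkl 0.89488685131073 -12 -2
w3.pkl 0.9058668613433838 -11 1
[np.int64(68), np.int64(69), np.int64(73), np.int64(89), np.int64(92), np.int64(94), np.int64(94), np.int64(97), np.int64(116), np.int64(142), np.int64(151), np.int64(154), np.int64(159), np.int64(169), np.int64(129), np.int64(88), np.int64(88), np.int64(88), np.int64(87), np.int64(88), np.int64(89), np.int64(89), np.int64(128), np.int64(150), np.int64(153), np.int64(157), np.int64(163), np.int64(160), np.int64(139), np.int64(112), np.int64(79), np.int64(79), np.int64(92), np.int64(132), np.int64(140), np.int64(139), np.int64(139), np.int64(139), np.int64(140), np.int64(139), np.int64(140), np.int64(139), np.int64(139)]
[np.int64(93), np.int64(91), np.int64(92), np.int64(93), np.int64(93), np.int64(92), np.int64(93), np.int64(94), np.int64(95), np.int64(95), np.int64(94), np.int64(121), np.int64(138), np.int64(137), np.int64(125), np.int64(150), np.int64(155), np.int64(159), np.int64(162), np.int64(169), np.int64(113), np.int64(88), np.int64(87), np.int64(89), np.int64(91), np.int64(89), np.int64(89), np.int64(92), np.int64(133), np.int64(151), np.int64(158), np.int64(160), np.int64(168), np.int64(160), np.int64(140), np.int64(111), np.int64(84), np.int64(115), np.int64(140), np.int64(142), np.int64(141), np.int64(146), np.int64(148)]
```

The board is now about 5 mm ahead of the fingers with no contact force, which puts it near -0.153, so it has dropped in. Retreating and verifying from the same overhead viewpoint.

```bash
python3 -m handwheel '[[1,0,0.015,0,0,0,0],[1,0,0.035,0,0,0,0],[1,0,0.045,0,0,0,0],[1,0,0.045,-0.05,0,0,0],[1,0,0.045,-0.1,0,0,0],[1,0,0.045,-0.14,0,0,0],[1,0.02,0.01,-0.16,0,0,0],[1,0.04,-0.022,-0.188,0,0,0],[1,0.04,-0.022,-0.188,0,0,0],[1,0.04,-0.022,-0.188,0,0,0]]' && python3 - <<'E'
from plant import robot
from h import *
c=np.array([.6167,-.0243,0]);e=np.array([.108,.994,0]);n=np.array([.994,-.108,0])
st=robot.read_state();p=robot.read_camera('wrist');q=robot.read_camera('scene')
p5,s5=pickle.load(open('w5.pkl','rb'))
pickle.dump((p,st,q),open('w7.pkl','wb'))
print('tcp',(st['tool_pos']-c)@e,(s5['tool_pos']-c)@e)
x0,y0=240,180
f=lambda a:cv2.resize(a['frame'][:,:,::-1][y0:y0+130,x0:x0+130],(390,390),interpolation=2)
im=np.hstack([f(p5),f(p)]);
for k in(0,390):
  for i in range(0,130,20): cv2.putText(im,str(x0+i),(k+i*3,10),0,.35,(255,255,255),1)
cv2.imwrite('pics/c7.png',im)
E
```

```text
t: 15.58
tool_pos: [0.4916, -0.159, 0.3991]
orientation: [-0.17, -3.137, -0.001]
force: [0.1, 0.1, -0.1]
opening: 0.0004
gripper_force: 0.0
tcp -0.1474008144866589 -0.14771373823127187
```

View pics/c7.png

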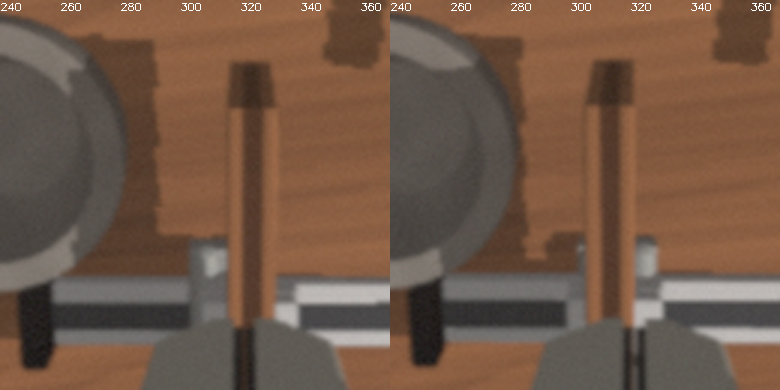

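The stop has moved about 10 mm since the last look. The board centre is at column 314, with the saddle showing evenly on both sides (columns 303–329, centre 316). That makes the board -0.153 and the catch -0.153, so it sits in the notch, and the mortar has not moved. Handing in.

```bash
python3 -c "
from plant import robot
print(robot.read_state()['force']); print(robot.close_job())"
```

```text
[ 0.04986376  0.56836793 -0.28473811]
the job is handed in; nothing more can be done
None
```

The stop is resting in the right-hand catch's notch, on the granite mortar's side, to within about 1 mm by my last overhead picture; the robot is clear, I saw nothing else shift, and the job was handed in after about 16 s (no verdict was returned).

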